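Centre the wobbly air vent on its work stand

ROBOT

A 7-joint arm with a two-finger parallel gripper is mounted at the origin on the work surface. World frame = base frame: x ahead of the robot, y to its left, z up, the work surface at z = 0. Lengths are in m, angles in rad, forces in N, time in s.
With the tool pointing down it reaches from about 0.425 to 0.925 m from the base axis. Payload 6.8 kg.
Tool frame: the origin (TCP) lies at the centre of the arm's flange, where the gripper is bolted on; the fingertips stand 182 mm ahead of it and the grasp point (between the pads) lies 163 mm ahead of it (robot.tcp_to_tips is the distance from the TCP to the fingertips, in m); z points along the fingers, y is the line along which they close (so a half turn about z gives the same grasp; the last joint's range is limited). The gripper opens to 88 mm and grips with 3 to 60 N. Pads are 20 mm wide; open, the fingers measure 115 mm over their backs; the gripper's body (75 mm by 178 mm) begins 61 mm behind the grasp point.
Start: joints at [-1.28, 0.477, 0.022, 1.555, -0.011, 1.109, -0.083], TCP at [0.262, 0.622, 0.405] pointing down, gripper open.
Joint ranges: [-2.96, 2.96], [-0.34, 2.1], [-1.41, 1.46], [0.24, 2.44], [-1.37, 4.51], [0.17, 1.92], [-2.96, 2.96]. Speed limits (rad/s): [2.39, 2.39, 3.14, 3.14, 3.14, 3.14, 3.14].

INTERFACE

Orientations are given as a rotation vector (axis times angle).
In Python, from rig import readout, vision, robot, nets gives the robot as it stands.
- The arm moves only by the tool move_arm, never from a script. Its argument "plan" is a list of rows, each an object with "delta_pos": the shift along the tool's x, y, z in cm, a list of three; "dr": the turn, a rotation vector about the tool's x, y, z in degrees, a list of three. A call has 1 to 20 rows; each row shifts and turns the commanded pose from where the row before left it, along the tool's axes as they then stand; what a row does not reach is not made up. A row lasts 1/8 s, in which the tool goes at most 62.5 mm and 10.7 degrees, less where a joint would pass 70% of its speed; a pose out of reach is approached as far as the arm can. A call with a gripper value outside its range is refused whole. "claw" is the opening, from -1 (shut) to 1 (fully open), set as the call begins (left out, the last holds). The fingers move at their own pace and stop on an object; "squeeze" is the grip in N (left out, the last holds). Time passes only in rows, so rows that do not move let the fingers close. It gives the time, the measured TCP pose, the force, the opening and the grip force at its end, in the units of the state.
- readout.get_obs(): the state, without advancing time (a new reading comes with each control period).
- vision.read_camera(name): name is "side" or "top" or "wrist"; returns the picture (400x640x3 uint8, blue, green, red); there is no depth.
- vision.camera_info(name): a dict with "fovy" (degrees; the focal length in pixels is half the picture's height over the tangent of half this angle, whatever the lens; pixels are square), "cx", "cy" (the principal point, pixels), "origin" and "orientation" of the camera in the world. Camera axes: x right, y up, looking along -z (the intrinsics and any distortion apply to the point x, -y, -z); pixel columns grow to the right and rows downward; lengths in m; the calibration is good to about 2 mm. A picture is of the moment at which its call begins: read the wrist's pose just before it. camera_info takes no time and is no camera call; for the wrist camera it gives the pose at the moment of the call.
- robot.close_job(): hands the job in; it is judged then, once.
Trained networks look in the newest picture that a camera, given by its name, has taken for a name from the list of things; names that differ only in an ending like _2 or _b are one class to them, and where a whole thing is asked for, a point or a joint stands for the part that bears it (a point fixed in the world has none). Each returns a list of dicts, best first, with "confidence" (0 to 1); they miss things now and then, are a little off and sometimes report something else, mostly with a low value. They report only what shows in the picture. A call takes as long as a camera call. They do not tell look-alikes from the thing itself.
- nets.find_in(label, camera): "bbox" ([left, top, width, height] in pixels, round what is visible of it).
- nets.mark_of(label, camera): "pixel" ([column, row] in pixels: a listed point, or the origin of a listed thing).
The state is a dict: "time": time; "qpos": joint angles; "qd": joint speeds; "tau": joint torques, N m; "ee_pos": TCP position; "orientation": TCP orientation; "wrist_force": force on the tool from outside, world axes, zero at the start; "wrist_torque": the same for the moment, N m; "grip_width": finger opening in m; "finger_force": force on a finger pad.
Only numpy, scipy, OpenCV 4.12 (cv2) and the standard library are available. Lean on these libraries where they do the work, as an engineer would, in place of code of your own. Each camera call takes 0.05 s, during which the arm holds its last target. There are 200 camera calls.

TASK

The brass air vent is standing off-centre on its small round work stand: with light fingertip nudges, push it to the middle of the pad, so that its foot lies wholly inside the scribed ring, upright and still. Only push it, gently: do not pinch or lift it, tip it over or knock it off. Leave the steel coupling on the other stand, and everything else on the bench, where it is, and finish with the hand clear.

Things in the scene. Friction and masses are not known exactly. Their poses are not given: they have to be found in the camera images.
- vent: The wobbly part: round brass air vent, 43 mm tall, upright on its foot. Origin: centre of its underside, z up its axis. Foot flange 44 mm diameter, 15 mm high (upright edge 2.5 to 15 mm above the underside), 20 mm neck, 38 mm drum from 20 to 37 mm, 12 mm dark cap. 0.17 to 0.35 kg. Starts 18 to 24 mm off the pad's centre, any direction. Slides when the flange's edge is slowly pushed (1 to 3 N).
- vent_drum (a point): Centre of the vent's drum, 28.5 mm above its underside; the drum is the heavy part. The underside is bellied: only the middle 22 mm of its diameter is flat, so a push up here rocks the vent (about 9 degrees and back) before it slides; past about 35 to 40 degrees it topples.
- stand_a_pad (a point): Centre of the top face of the stand that carries the vent, 70 mm above the bench. Stand (fixed): round steel foot 110 mm diameter, 10 mm high, 26 mm column, round flat aluminium pad 80 mm diameter and 10 mm thick, with a dark scribed ring (inner diameter 56 mm) about its centre. Both stands look the same; either may be on the left.
- coupling: Steel hex coupling with a round collar, 40 mm across, 29 mm tall, sitting in the middle of the other stand (the same stand, pad top also 70 mm above the bench). Origin: centre of its underside. Leave alone.
- wrench: Wrench lying flat on the bench between the stands, lengthwise to x at yaw 0; bystander.
- tape: Roll of grey tape, 90 mm diameter, 22 mm high, on the bench; origin centre of underside; bystander.
- jar: Jar 56 mm diameter, 60 mm tall, on the bench; origin centre of underside; bystander.
- paint_can: Paint can 84 mm diameter, 100 mm tall, on the bench; origin centre of underside; bystander.
- offcut: Wood offcut 90 x 38 x 35 mm on the bench; origin centre of underside; bystander.
- elbow: Copper pipe elbow, legs 45 mm along its +x and +y, 30 mm high, on the bench; bystander.
- brush: Paint brush lying on the bench, lengthwise along its x; bystander.
Mind the look-alikes: they are no part of the job. What is meant by the vent is not blue, and is the smaller of those in its own colour.

How it is judged:
At the end, for the whole second after the job is handed in: The vent stands upright and still on its pad, its centre within 6 mm of the pad's centre (its foot inside the scribed ring); the coupling is within 6 mm and the other things within 15 mm of where they were (horizontal distance between vent and stand_a_pad below 0.006 m and z of vent in the frame of stand_a_pad between -0.003 and 0.003 m and angle between vent's own z axis and vertical below 0.06 rad and linear speed of vent below 0.01 m/s and angular speed of vent below 0.1 rad/s and distance of coupling from where it was at the start of the episode below 0.006 m and distance of each of wrench, tape, jar, paint_can, offcut, elbow, brush from where it was at the start of the episode below 0.015 m); the robot touches nothing.
It fails at once if the vent is tipped over (leans more than 26 degrees) (angle between vent's own z axis and vertical above 0.45 rad).
It fails at once if the vent is knocked off the pad (z of vent in the frame of stand_a_pad below -0.008 m).
It fails at once if the vent is lifted off the pad (z of vent in the frame of stand_a_pad above 0.012 m).
It fails at once if the vent is pinched or struck hard (more than 15 N from the fingers or arm) (contact force between any of the fingers, the arm and vent above 15 N).
It fails at once if the coupling is moved more than 6 mm or another thing on the bench more than 15 mm (distance of coupling from where it was at the start of the episode above 0.006 m or distance of any of wrench, tape, jar, paint_can, offcut, elbow, brush from where it was at the start of the episode above 0.015 m).
It also fails if it takes over 38 s, if anything falls off the work surface, if the arm or the gripper's body presses on something with over 40 N, if the wrist force passes 120 N, or if a joint passes its speed limit or range.

## Working session

There is one attempt and no reset: what is moved stays moved. The work goes in short steps, Python scripts to look and compute and a tool call to move; the robot and the scene stay as the last step left them, time stands still between calls to the robot, and variables do not carry over. Pictures are saved under pics/ and viewed, at most 10 in all, crops included, and the job is handed in when it is done.

Besides the shell and the picture viewer there is one more tool, called after "Call:" by a JSON object that holds its "name" and its "arguments". move_arm: Moves the arm, as the interface text tells. Its arguments: {"type":"object","properties":{"plan":{"type":"array"},"claw":{"type":"number"},"squeeze":{"type":"number"}},"required":["plan"]}

```bash
mkdir -p pics; ls; cat > h.py <<'E'
import numpy as np, cv2
from scipy.spatial.transform import Rotation as R
from rig import readout, vision, robot, nets
def rot(o):
    o=np.array(o,float)
    return R.from_rotvec(o).as_matrix() if o.shape==(3,) else (o if o.shape==(3,3) else R.from_quat(o).as_matrix())
def K(c):
    f=200/np.tan(np.radians(c['fovy'])/2); return f,c['cx'],c['cy']
def px2w(c,p,z):
    f,cx,cy=K(c); d=rot(c['orientation'])@np.array([(p[0]-cx)/f,-(p[1]-cy)/f,-1]); o=np.array(c['origin'])
    return o+d*(z-o[2])/d[2]
def w2px(c,w):
    f,cx,cy=K(c); q=rot(c['orientation']).T@(np.array(w)-np.array(c['origin'])); return np.array([cx+f*q[0]/-q[2],cy-f*q[1]/-q[2]])
E
python3 - <<'E'
from h import *
for n in("top","side","wrist"):
    c=vision.camera_info(n);print(n,c)
    im=vision.read_camera(n);cv2.imwrite(f'pics/{n}0.png',im)
    if n=="wrist":continue
    for l,z in(("vent",.07),("vent_drum",.0985),("stand_a_pad",.07),("coupling",.07)):
        for r in nets.mark_of(l,n)[:3]:print(l,r,px2w(c,r['pixel'],z).round(4))
    cv2.imwrite(f'pics/{n}0.png',im)
print(readout.get_obs())
E
```

```text
pics
top {'fovy': 55.93276381461623, 'cx': 318.1601923714013, 'cy': 204.1793120210274, 'origin': array([0.4161621, 0.0019962, 0.9233756]), 'orientation': array([ 0.11307599, -0.13043952, -1.56339463])}
vent {'pixel': [388.8, 178.5], 'confidence': 0.89} [ 0.6108 -0.1712  0.07  ]
vent {'pixel': [354.9, 237.6], 'confidence': 0.71} [ 0.4735 -0.0907  0.07  ]
vent {'pixel': [440.3, 156.3], 'confidence': 0.6} [ 0.6649 -0.2938  0.07  ]
vent_drum {'pixel': [445.0, 157.6], 'confidence': 0.85} [ 0.6536 -0.2945  0.0985]
vent_drum {'pixel': [392.6, 174.1], 'confidence': 0.78} [ 0.6145 -0.1742  0.0985]
stand_a_pad {'pixel': [380.6, 187.0], 'confidence': 0.83} [ 0.5906 -0.1516  0.07  ]
coupling {'pixel': [246.5, 197.8], 'confidence': 0.8} [0.5637 0.1572 0.07  ]
side {'fovy': 46.36403323634236, 'cx': 324.1541047220117, 'cy': 194.3920697527037, 'origin': array([ 0.15957386, -0.8754959 ,  0.74296618]), 'orientation': array([ 0.96916819, -0.20207607, -0.36224853])}
vent {'pixel': [442.2, 295.5], 'confidence': 0.87} [ 0.6321 -0.3636  0.07  ]
vent {'pixel': [317.2, 259.1], 'confidence': 0.85} [ 0.445  -0
[... 812 characters left out ...]
ray([-1.28010803,  0.47702173,  0.02243106,  1.55538046, -0.01151038,
        1.10933028, -0.08309471]), 'qd': array([-6.25836740e-04, -2.52087358e-03,  1.13839929e-03, -6.42955245e-04,
        1.82787012e-04, -8.36337682e-04, -5.36130272e-05]), 'tau': array([-5.32354643e-04, -5.82320631e+01,  1.53268509e+00, -2.72755194e+01,
       -5.42800070e-02,  1.04205313e-02,  2.68947667e-05]), 'ee_pos': array([0.26212095, 0.6220471 , 0.40465819]), 'orientation': array([-6.22344394e-01, -3.07932354e+00,  1.54191003e-05]), 'wrist_force': array([ 0.65860164, -0.26514183, -0.21822458]), 'wrist_torque': array([-0.00633685, -0.03475655, -0.01864436]), 'finger_force': 0.0, 'grip_width': 0.08782141582724758}
```

```bash
python3 - <<'E'
import cv2
a=cv2.imread('pics/top0.png');b=cv2.imread('pics/side0.png')
x=cv2.resize(a[100:300,180:500],(800,500));cv2.imwrite('pics/c1.png',x)
x=cv2.resize(b[140:340,220:540],(800,500));cv2.imwrite('pics/c2.png',x)
E
```

```text
(no output)
```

View pics/c1.png

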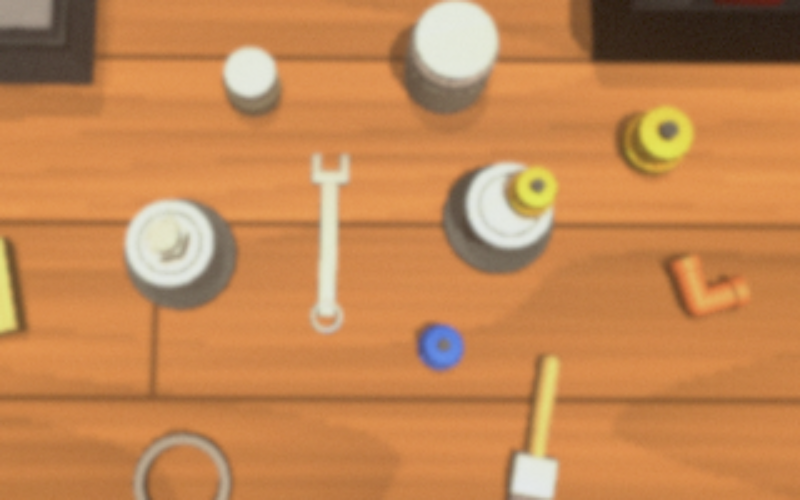

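View pics/c2.png

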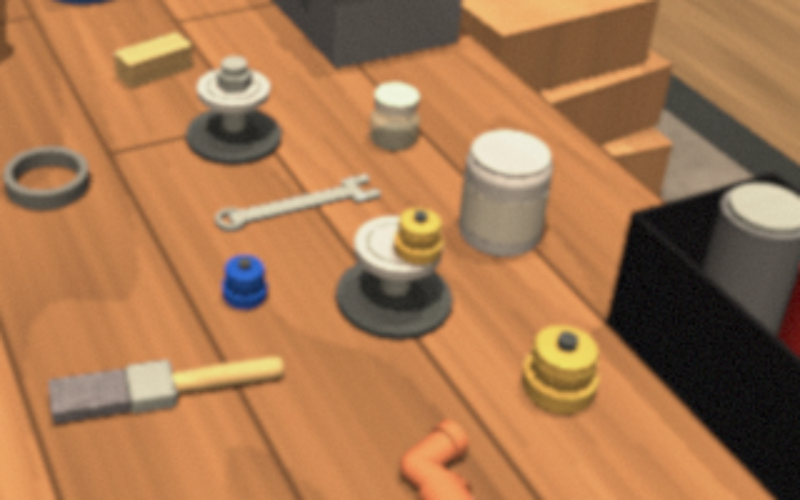

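```bash
python3 - <<'E'
from h import *
t=vision.camera_info('top');s=vision.camera_info('side')
f=lambda x,y,a,b:(a+x*.4+0,b+y*.4)
for n,c,pts in(('top',t,dict(pad=(509,206,.07),drum=(534,191,.107),can=(455,45,.1),big=(664,132,.05))),('side',s,dict(pad=(396,247,.07),cap=(420,216,.113),can=(511,158,.1),big=(561,390,0)))):
    a,b=(180,100) if n=='top' else (220,140)
    for k,(x,y,z) in pts.items():print(n,k,px2w(c,f(x,y,a,b),z).round(4))
o=readout.get_obs();T=rot(o['orientation']);print(T.round(3))
w=vision.camera_info('wrist');print('cam in tool',T.T@(w['origin']-o['ee_pos']));print((T.T@rot(w['orientation'])).round(3))
E
```

```text
top pad [ 0.6015 -0.1588  0.07  ]
top drum [ 0.6072 -0.1745  0.107 ]
top can [ 0.7459 -0.1071  0.1   ]
top big [ 0.6795 -0.3139  0.05  ]
side pad [ 0.6    -0.1598  0.07  ]
side cap [ 0.6122 -0.1752  0.113 ]
side can [ 0.7488 -0.1135  0.1   ]
side big [ 0.6848 -0.3134  0.    ]
[[-0.922  0.388 -0.   ]
 [ 0.388  0.922 -0.   ]
 [ 0.    -0.    -1.   ]]
cam in tool [ 8.18104857e-02 -1.77615860e-05  1.99055233e-02]
[[ 0.     0.955  0.296]
 [ 1.     0.    -0.   ]
 [-0.     0.296 -0.955]]
```

Call:
{"name": "move_arm", "arguments": {"plan": [{"delta_pos":[-4.24,-3.98,0.58],"dr":[0,0,0]},{"delta_pos":[-4.24,-3.98,0.58],"dr":[0,0,0]},{"delta_pos":[-4.24,-3.98,0.58],"dr":[0,0,0]},{"delta_pos":[-4.24,-3.98,0.58],"dr":[0,0,0]},{"delta_pos":[-4.24,-3.98,0.58],"dr":[0,0,0]},{"delta_pos":[-4.24,-3.98,0.58],"dr":[0,0,0]},{"delta_pos":[-4.24,-3.98,0.58],"dr":[0,0,0]},{"delta_pos":[-4.24,-3.98,0.58],"dr":[0,0,0]},{"delta_pos":[-4.24,-3.98,0.58],"dr":[0,0,0]},{"delta_pos":[-4.24,-3.98,0.58],"dr":[0,0,0]},{"delta_pos":[-4.24,-3.98,0.58],"dr":[0,0,0]},{"delta_pos":[-4.24,-3.98,0.58],"dr":[0,0,0]},{"delta_pos":[-4.24,-3.98,0.58],"dr":[0,0,0]},{"delta_pos":[-4.24,-3.98,0.58],"dr":[0,0,0]},{"delta_pos":[-4.24,-3.98,0.58],"dr":[0,0,0]},{"delta_pos":[-4.24,-3.98,0.58],"dr":[0,0,0]},{"delta_pos":[0,0,0],"dr":[0,0,9.5]},{"delta_pos":[0,0,0],"dr":[0,0,9.5]},{"delta_pos":[0,0,0],"dr":[0,0,9.5]},{"delta_pos":[0,0,0],"dr":[0,0,9.5]}], "claw": -0.45}}

```text
time: 3.05
ee_pos: [0.6401, -0.2281, 0.3118]
orientation: [-1.598, -2.705, -0.0]
wrist_force: [0.2, -0.6, -0.9]
grip_width: 0.024
finger_force: 0.0
```

```bash
cat > look.py <<'E'
from h import *
import sys
o=readout.get_obs();c=vision.camera_info('wrist');im=vision.read_camera('wrist');cv2.imwrite(f'pics/{sys.argv[1]}.png',im)
T=rot(o['orientation']);print(o['time'],o['ee_pos'].round(4),'ang',np.degrees(np.arctan2(T[1,0],T[0,0])),o['grip_width'],o['wrist_force'].round(2)); print(T[:,2].round(3))
for l,z in(("vent",.07),("vent_drum",.0985),("stand_a_pad",.07)):
    for r in nets.mark_of(l,'wrist')[:2]:print(l,r,px2w(c,r['pixel'],z).round(4),(T.T@(px2w(c,r['pixel'],z)-o['ee_pos'])*100).round(2))
np.savez(f'pics/{sys.argv[1]}.npz',origin=c['origin'],orientation=c['orientation'],fovy=c['fovy'],cx=c['cx'],cy=c['cy'],T=T,p=o['ee_pos'])
E
python3 look.py w1
```

```text
3.05 [ 0.6401 -0.2281  0.3118] ang 118.84628370603278 0.023994313587999437 [ 0.19 -0.55 -0.9 ]
[ 0.  0. -1.]
vent {'pixel': [323.9, 135.6], 'confidence': 0.83} [ 0.6125 -0.1784  0.07  ] [ 5.690e+00 -2.000e-02  2.418e+01]
vent_drum {'pixel': [315.5, 316.7], 'confidence': 0.63} [ 0.6617 -0.2787  0.0985] [-5.48 -0.55 21.33]
vent_drum {'pixel': [324.6, 139.7], 'confidence': 0.56} [ 0.6124 -0.1773  0.0985] [5.780e+00 2.000e-02 2.133e+01]
stand_a_pad {'pixel': [329.4, 101.1], 'confidence': 0.96} [ 0.6055 -0.1586  0.07  ] [ 7.76  0.32 24.18]
stand_a_pad {'pixel': [324.2, 135.3], 'confidence': 0.58} [ 0.6126 -0.1781  0.07  ] [ 5.7   0.   24.18]
```

View pics/w1.png

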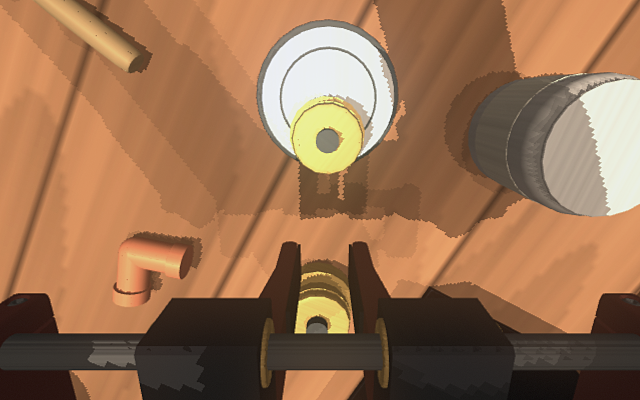

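```bash
cat > fit.py <<'E'
from h import *
import sys
from scipy.optimize import least_squares
d=np.load(f'pics/{sys.argv[1]}.npz');c={k:d[k] for k in('origin','orientation')};c.update({k:float(d[k]) for k in('fovy','cx','cy')})
im=cv2.imread(f'pics/{sys.argv[1]}.png').astype(int)
T,p=d['T'],d['p']
lim=int(sys.argv[2]) if len(sys.argv)>2 else 230
b,g,r=im[...,0],im[...,1],im[...,2]
def circ(mask,z,rad,guess,full=True):
    m=np.zeros(mask.shape,np.uint8);m[:lim]=mask[:lim]*255
    n,l,s,_=cv2.connectedComponentsWithStats(m)
    q=w2px(c,[*guess,z]).round().astype(int)
    k=1+np.argmax(s[1:,4]);m=(l==k).astype(np.uint8)
    h=cv2.convexHull(max(cv2.findContours(m,0,cv2.CHAIN_APPROX_NONE)[0],key=len))[:,0]
    w=np.array([px2w(c,x,z)[:2] for x in h])
    f=least_squares(lambda v:np.hypot(*(w-v[:2]).T)-v[2],[*guess,rad],loss='soft_l1',f_scale=.0005)
    return f.x,np.median(abs(f.fun)),len(w)
white=(b>150)&(abs(r-b)<60)
P=circ(white,.07,.04,(.602,-.159));print('pad',P)
yel=(r>120)&(g>110)&(b<140)&(r-b>60)&(abs(r-g)<60)
V=circ(yel,.107,.019,(.611,-.177));print('drumtop',V)
e=np.append(P[0][:2]-V[0][:2],0);print('vent->pad mm tool',(T.T@e*1e3).round(1),'TCP->vent',(T.T@(np.append(V[0][:2],.07)-p)*1e3).round(1),'TCP->pad',(T.T@(np.append(P[0][:2],.07)-p)*1e3).round(1))
v=im.astype(np.uint8).copy()
for C,z in((P[0],.07),(V[0],.107),([*P[0][:2],.028],.07),([*V[0][:2],.022],.085)):
    a=np.linspace(0,6.28,90);cv2.polylines(v,[np.array([w2px(c,[C[0]+C[2]*np.cos(t),C[1]+C[2]*np.sin(t),z]) for t in a]).round().astype(int)],1,(255,0,255),1)
cv2.imwrite(f'pics/{sys.argv[1]}f.png',cv2.resize(v[:240,180:480],(750,600)))
E
python3 fit.py w1
```

```text
pad (array([ 0.77032601, -0.10331392,  0.04610379]), np.float64(0.0004605207657148794), 17)
drumtop (array([ 0.51419324, -0.23236503,  0.0709994 ]), np.float64(0.0006923890623035042), 6)
vent->pad mm tool [-1.050e+01  2.866e+02  1.000e-01] TCP->vent [  57.  -112.4  241.8] TCP->pad [ 46.5 174.3 241.9]
```

View pics/w1f.png

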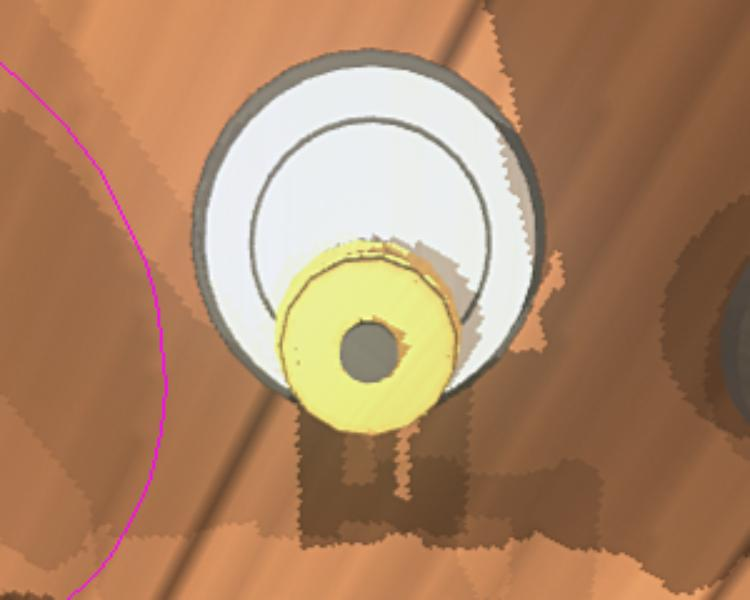

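```bash
sed -i 's/^white=.*/box=np.zeros(b.shape,bool);q0,q1=w2px(c,[.602,-.159,.07]).astype(int);box[max(0,q1-90):q1+90,max(0,q0-80):q0+80]=1\nwhite=(((b>150)\&(abs(r-b)<60)))\&box/; s/^yel=\(.*\)/yel=(\1)\&box\&(r>200)\&(b<175)/' fit.py
python3 fit.py w1
```

```text
pad (array([ 0.60381997, -0.15810939,  0.03996053]), np.float64(7.869710120420731e-05), 50)
drumtop (array([ 0.61196768, -0.17555743,  0.01846702]), np.float64(0.000381907570948109), 26)
vent->pad mm tool [19.2  1.3  0. ] TCP->vent [ 59.6   0.7 241.8] TCP->pad [ 78.8   2.  241.8]
```

View pics/w1f.png

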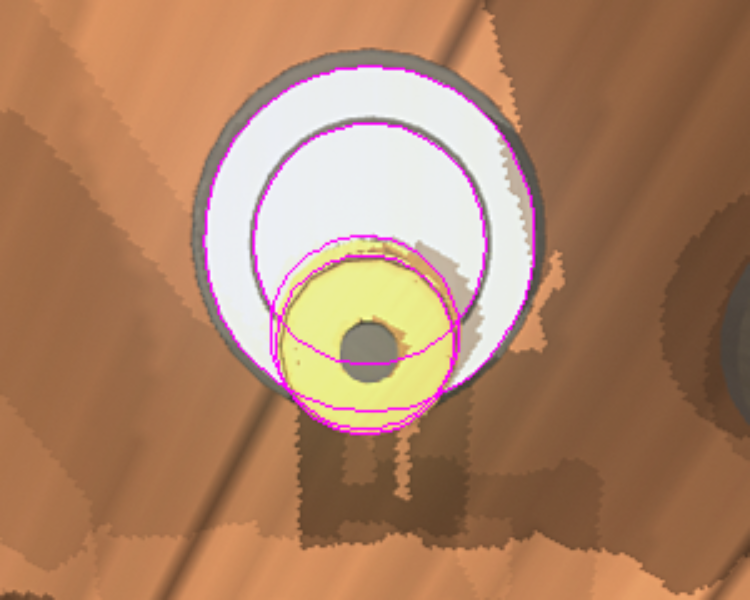

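Call:
{"name": "move_arm", "arguments": {"plan": [{"delta_pos":[0,0.2,1.3],"dr":[0,0,0]},{"delta_pos":[0,0,1.5],"dr":[0,0,0]},{"delta_pos":[0,0,1.5],"dr":[0,0,0]},{"delta_pos":[0,0,1.0],"dr":[0,0,0]},{"delta_pos":[0,0,0],"dr":[0,0,0]},{"delta_pos":[0.4,0,0],"dr":[0,0,0]},{"delta_pos":[0.4,0,0],"dr":[0,0,0]},{"delta_pos":[0.4,0,0],"dr":[0,0,0]},{"delta_pos":[0.4,0,0],"dr":[0,0,0]},{"delta_pos":[0.3,0,0],"dr":[0,0,0]},{"delta_pos":[0.3,0,0],"dr":[0,0,0]},{"delta_pos":[0.2,0,0],"dr":[0,0,0]},{"delta_pos":[0.1,0,0],"dr":[0,0,0]},{"delta_pos":[0,0,0],"dr":[0,0,0]}]}}

```text
time: 5.0
ee_pos: [0.6295, -0.2054, 0.2588]
orientation: [-1.591, -2.709, 0.0]
wrist_force: [0.7, -0.3, 0.2]
grip_width: 0.0241
finger_force: 0.0
```

```bash
python3 look.py w2; python3 fit.py w2 250
```

```text
5.0 [ 0.6295 -0.2054  0.2588] ang 119.15233931001966 0.0241367728962592 [ 0.66 -0.3   0.16]
[-0.  0. -1.]
vent {'pixel': [320.7, 195.0], 'confidence': 0.94} [ 0.6118 -0.177   0.07  ] [ 3.34 -0.17 18.88]
vent_drum {'pixel': [310.8, 392.2], 'confidence': 0.96} [ 0.6537 -0.2624  0.0985] [-6.16 -0.67 16.03]
vent_drum {'pixel': [323.1, 214.0], 'confidence': 0.85} [ 0.613  -0.1766  0.0985] [ 3.32 -0.04 16.03]
stand_a_pad {'pixel': [328.6, 156.4], 'confidence': 0.61} [ 0.6057 -0.1582  0.07  ] [ 5.29  0.22 18.88]
pad (array([ 0.60383399, -0.15806897,  0.02801932]), np.float64(0.00011037482695279432), 39)
drumtop (array([ 0.61205537, -0.17433523,  0.01690918]), np.float64(0.0003732932174665242), 25)
vent->pad mm tool [18.2  0.7  0. ] TCP->vent [ 3.560e+01 -1.000e-01  1.888e+02] TCP->pad [ 53.9   0.6 188.8]
```

View pics/w2.png

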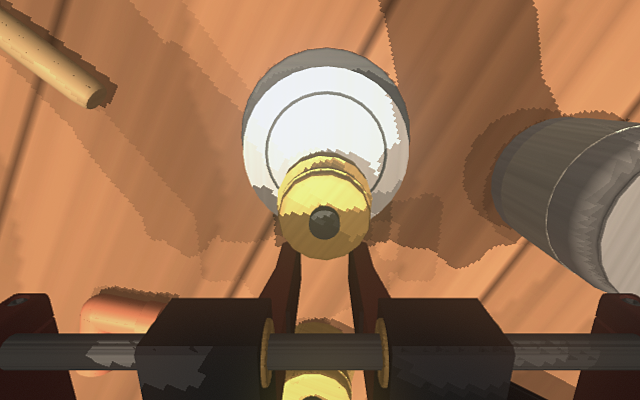

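Call:
{"name": "move_arm", "arguments": {"plan": [{"delta_pos":[0.1,0,0],"dr":[0,0,0]},{"delta_pos":[0.1,0,0],"dr":[0,0,0]},{"delta_pos":[0.1,0,0],"dr":[0,0,0]},{"delta_pos":[0.1,0,0],"dr":[0,0,0]},{"delta_pos":[0.1,0,0],"dr":[0,0,0]},{"delta_pos":[0.1,0,0],"dr":[0,0,0]},{"delta_pos":[0.1,0,0],"dr":[0,0,0]},{"delta_pos":[0.1,0,0],"dr":[0,0,0]},{"delta_pos":[0.1,0,0],"dr":[0,0,0]},{"delta_pos":[0.1,0,0],"dr":[0,0,0]}]}}

```text
time: 6.45
ee_pos: [0.6247, -0.1966, 0.2589]
orientation: [1.591, 2.709, 0.0]
wrist_force: [0.6, -1.2, -0.2]
grip_width: 0.024
finger_force: 0.6
```

```bash
python3 look.py w3; python3 fit.py w3 270
```

```text
6.45 [ 0.6247 -0.1966  0.2589] ang 119.14945845261727 0.024028981648965525 [ 0.61 -1.19 -0.17]
[ 0. -0. -1.]
vent {'pixel': [323.7, 212.2], 'confidence': 0.89} [ 0.6127 -0.1755  0.07  ] [ 2.43 -0.02 18.89]
vent {'pixel': [315.1, 360.9], 'confidence': 0.78} [ 0.6531 -0.2583  0.07  ] [-6.76 -0.53 18.89]
vent_drum {'pixel': [323.6, 222.2], 'confidence': 0.7} [ 0.6102 -0.171   0.0985] [ 2.95 -0.02 16.04]
stand_a_pad {'pixel': [324.8, 177.5], 'confidence': 0.81} [ 0.6044 -0.1595  0.07  ] [ 4.24  0.03 18.89]
pad (array([ 0.60208621, -0.15681734,  0.0382543 ]), np.float64(0.00043642040889339123), 35)
drumtop (array([ 0.59636204, -0.16500824,  0.00823493]), np.float64(0.0007779015597251943), 15)
vent->pad mm tool [4.4 9.  0. ] TCP->vent [ 41.5  -9.4 188.9] TCP->pad [ 45.8  -0.4 188.9]
```

View pics/w3f.png

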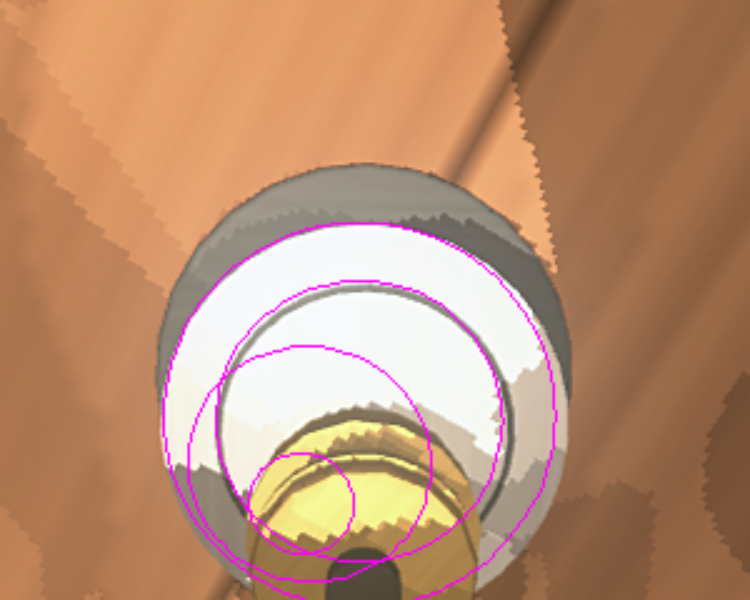

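Call:
{"name": "move_arm", "arguments": {"plan": [{"delta_pos":[0.1,0,0],"dr":[0,0,0]},{"delta_pos":[0.1,0,0],"dr":[0,0,0]},{"delta_pos":[0.1,0,0],"dr":[0,0,0]},{"delta_pos":[0.1,0,0],"dr":[0,0,0]},{"delta_pos":[0.1,0,0],"dr":[0,0,0]},{"delta_pos":[0.1,0,0],"dr":[0,0,0]},{"delta_pos":[0.1,0,0],"dr":[0,0,0]},{"delta_pos":[0.1,0,0],"dr":[0,0,0]},{"delta_pos":[0.1,0,0],"dr":[0,0,0]},{"delta_pos":[0.1,0,0],"dr":[0,0,0]},{"delta_pos":[0.1,0,0],"dr":[0,0,0]},{"delta_pos":[0.1,0,0],"dr":[0,0,0]},{"delta_pos":[0.1,0,0],"dr":[0,0,0]},{"delta_pos":[0,0,0],"dr":[0,0,0]}]}}

```text
time: 8.4
ee_pos: [0.6183, -0.1852, 0.2588]
orientation: [-1.591, -2.709, -0.0]
wrist_force: [0.2, -0.2, -0.2]
grip_width: 0.0241
finger_force: 0.5
```

```bash
python3 look.py w4
```

```text
8.4 [ 0.6183 -0.1852  0.2588] ang 119.15604642236273 0.024142137394532796 [ 0.18 -0.18 -0.19]
[-0.  0. -1.]
vent {'pixel': [314.7, 374.5], 'confidence': 0.7} [ 0.6511 -0.2555  0.07  ] [-7.74 -0.56 18.88]
vent {'pixel': [322.0, 207.6], 'confidence': 0.57} [ 0.6043 -0.1623  0.07  ] [ 2.68 -0.11 18.88]
vent_drum {'pixel': [323.7, 225.8], 'confidence': 0.75} [ 0.6045 -0.1609  0.0985] [ 2.790e+00 -1.000e-02  1.603e+01]
stand_a_pad {'pixel': [323.8, 207.9], 'confidence': 0.22} [ 0.6051 -0.162   0.07  ] [ 2.670e+00 -1.000e-02  1.888e+01]
```

View pics/w4.png

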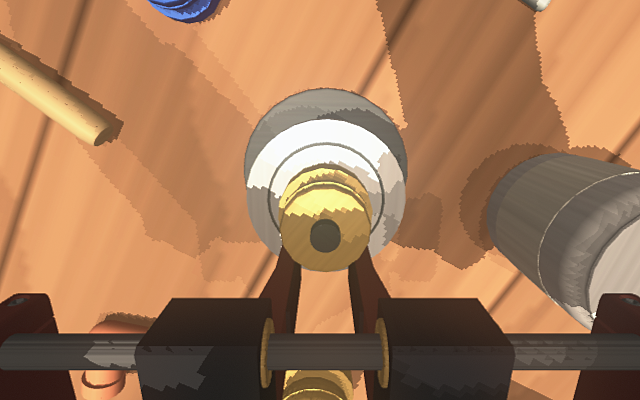

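Call:
{"name": "move_arm", "arguments": {"plan": [{"delta_pos":[0.1,0,0],"dr":[0,0,0]},{"delta_pos":[0.1,0,0],"dr":[0,0,0]},{"delta_pos":[0.05,0,0],"dr":[0,0,0]},{"delta_pos":[0,0,0],"dr":[0,0,0]},{"delta_pos":[-0.2,0,0],"dr":[0,0,0]},{"delta_pos":[-0.6,0,0],"dr":[0,0,0]},{"delta_pos":[-1.2,0,0],"dr":[0,0,0]},{"delta_pos":[-1.8,0,0],"dr":[0,0,0]},{"delta_pos":[0,0,-1.5],"dr":[0,0,0]},{"delta_pos":[0,0,-1.9],"dr":[0,0,0]},{"delta_pos":[0,0,-1.9],"dr":[0,0,0]},{"delta_pos":[0,0,0],"dr":[0,0,0]}]}}

```text
time: 10.1
ee_pos: [0.6363, -0.2163, 0.3146]
orientation: [1.588, 2.706, 0.003]
wrist_force: [-0.3, 0.6, -0.9]
grip_width: 0.0243
finger_force: 0.0
```

```bash
python3 look.py w5; python3 fit.py w5
```

```text
10.1 [ 0.6363 -0.2163  0.3146] ang 119.18032613349234 0.024341281260325788 [-0.29  0.64 -0.92]
[ 0.004 -0.001 -1.   ]
vent {'pixel': [321.7, 117.9], 'confidence': 0.85} [ 0.603  -0.1583  0.07  ] [ 6.75 -0.16 24.44]
vent {'pixel': [313.3, 297.5], 'confidence': 0.85} [ 0.6599 -0.2732  0.07  ] [-6.06 -0.8  24.47]
vent_drum {'pixel': [314.1, 329.1], 'confidence': 0.97} [ 0.6637 -0.2775  0.0985] [-6.63 -0.66 21.62]
vent_drum {'pixel': [320.4, 122.1], 'confidence': 0.8} [ 0.6027 -0.1589  0.0985] [ 6.7  -0.21 21.59]
pad (array([ 0.60376331, -0.15788883,  0.03985629]), np.float64(0.00015305241677571885), 43)
drumtop (array([ 0.60265869, -0.15791401,  0.01848212]), np.float64(0.00025600558997836836), 31)
vent->pad mm tool [-0.5  1.   0. ] TCP->vent [ 68.   -1.7 244.4] TCP->pad [ 67.5  -0.7 244.4]
```

View pics/w5f.png

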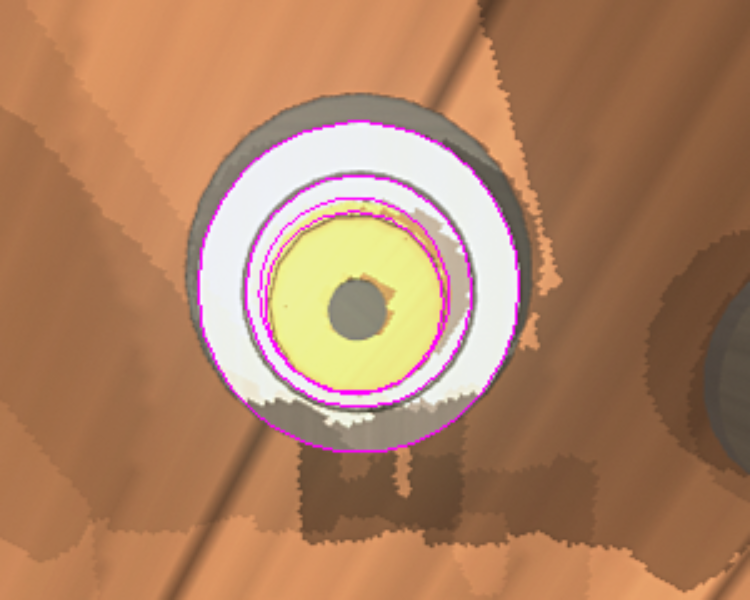

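The vent is upright and about 1 mm from the pad's centre, with its foot inside the ring. The hand is clear, so I'm handing in.

```bash
python3 -c "
from rig import robot
print(robot.close_job())"
```

```text
the job is handed in; nothing more can be done
None
```

The vent was nudged to about 1 mm from the pad's centre, upright with its foot inside the ring; the hand is clear and nothing else was touched. The job is handed in, and no verdict came back.

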